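# Gather bottle caps in the cut-off corner of a sample tray

## Robot

A 7-joint arm with a two-finger parallel gripper is mounted at the origin on the work surface. World frame = base frame: x ahead of the robot, y to its left, z up, the work surface at z = 0. Lengths are in m, angles in rad, forces in N, time in s.
With the tool pointing down it reaches from about 0.425 to 0.825 m from the base axis. Payload 3.6 kg.
Tool frame: the origin (TCP) lies where the fingers leave the gripper's body, on its centre line; the fingertips stand 73 mm ahead of it and the grasp point (between the pads) lies 54 mm ahead of it; x points along the fingers, y is the direction in which the jaws open and shut, and the axes are right-handed (so a half turn about x gives the same grasp; the last joint's range is limited). The gripper opens to 85 mm and grips with 20 to 120 N. Pads are 22 mm wide; open, the fingers measure 114 mm over their backs; the gripper's body (76 mm by 85 mm) begins 54 mm behind the grasp point. The pads swing forward as they close: fully open they stand 13 mm farther back than shut.
Start: joints at [-1.28, 0.615, -0.013, 1.423, 0.008, 1.103, -0.04], TCP at [0.202, 0.618, 0.304] pointing down, gripper open.
Joint ranges: [-3.12, 3.12], [-0.3, 2.06], [-1.34, 1.32], [0.26, 2.42], [-1.36, 4.5], [0.01, 1.98], [-2.84, 2.84]. Speed limits (rad/s): [2.79, 2.79, 3.14, 3.14, 3.14, 3.14, 3.14].

## Interface

Orientations are given as a unit quaternion [x, y, z, w].
In Python, from station import arm, snapshot, camera_info, ticket gives the robot as it stands. Calls block until the motion is done:
- arm.movep(position, orientation): joint-space move of the TCP to a pose.
- arm.line_to(position, velocity=0.15, ori=None): straight line of the TCP; ori=None keeps the orientation; velocity is the mean speed in m/s.
- arm.move_j(angles): joint-space move.
- arm.move_gripper(opening, effort=None): opening from 0.0 (shut) to 1.0 (fully open); effort is the grip in N (None keeps the last); returns when the fingers have stopped.
- arm.pause(seconds).
- arm.ik(position, orientation): joint angles nearest the present ones, or None.
- snapshot(name): name is "scene" or "side" or "wrist"; returns the picture (400x640x3 uint8, blue, green, red); there is no depth.
- camera_info(name): a dict with "fx", "fy", "cx", "cy" (pixels), "R" (3x3) and "t" (3): a world point X has camera coordinates R X + t; the wrist camera has in their place "T_tool_cam" (4x4, takes a point from camera to tool coordinates, whose origin is the TCP and whose axes are the tool frame's). Camera axes: x right, y down, z forward; pixel columns grow to the right and rows downward; lengths in m; the calibration is good to about 2 mm. A picture is of the moment at which its call begins: read the wrist's pose just before it. camera_info takes no time and is no camera call.
A pose or a line that the arm cannot do raises arm.MotionError and nothing moves.
- ticket.finish_job(): hands the job in, once; it reports no verdict.
Readings, each from a call of its own:
- arm.read_time(): time.
- arm.read_joint_positions(): joint angles.
- arm.read_dq(): joint speeds.
- arm.read_effort(): joint torques, N m.
- arm.read_tool_pos(): TCP position.
- arm.read_eef_rot(): TCP orientation.
- arm.read_ft_force(): force on the tool from outside, world axes, zero at the start.
- arm.read_wrist_torque(): the same for the moment, N m.
- arm.read_opening(): opening from 0.0 (shut) to 1.0 (fully open).
Only numpy, scipy, OpenCV 4.12 (cv2) and the standard library are available. Lean on these libraries where they do the work, as an engineer would, in place of code of your own. Each camera call takes 0.05 s, during which the arm holds its last target. There are 200 camera calls.

## Task

One screw cap lies on the bench: put it into the steel tray with the other four. Then lift the tray by its handle, clear of the bench, and tilt it down towards its cut-off corner until all five caps have slid together into that corner; finish while still holding the tray up and tilted like that, with the caps at rest, so that I can scoop them out. Don't shift the bottles, the beaker or the weight.

Things in the scene. Friction and masses are not known exactly. Their poses are not given: they have to be found in the camera images.
- tray: Open polished steel tray, loose, 320 to 520 g, 184 mm (its x) by 134 mm (its y), walls 38 mm high and 4 mm thick, floor 4 mm thick. The +x +y corner is cut off by a 45 degree wall (32 mm off each side); the other corners are square. Origin: centre of its underside, z up. A bail handle stands over its middle, along its x; caps pass under it.
- tray_grip (a point): Centre of the black bar grip of the tray's handle, at tray frame (0, 0, 72) mm, axes as the tray's: the bar is 74 mm long (x), 16 mm wide (y), 24 mm high, and is pinched across y. Thin rods lead from it down to the middles of the two short walls.
- tray_corner (a point): The tray's cut-off corner: middle of the inner face of the 45 degree wall, at inner floor height, tray frame (73, 48, 4) mm. Caps begin to slide when the tray leans 9 to 14 degrees, and along the walls into the corner at 25 to 35 degrees towards it; at rest all five then lie bunched within 80 mm of this point.
- loose_cap: White plastic screw cap with a grey disc on top, 26 mm across, 16 mm high, 12 g, lying alone on the bench to the left or right of the tray. Origin: centre of its underside, z up.
- cap0: White plastic screw cap like the loose one (26 mm across, 16 mm high, 12 g), standing on the tray's floor at the start, its centre below x = 12 mm in the tray frame, away from the cut-off corner. Origin: centre of its underside.
- cap1: White plastic screw cap like the loose one (26 mm across, 16 mm high, 12 g), standing on the tray's floor at the start, its centre below x = 12 mm in the tray frame, away from the cut-off corner. Origin: centre of its underside.
- cap2: White plastic screw cap like the loose one (26 mm across, 16 mm high, 12 g), standing on the tray's floor at the start, its centre below x = 12 mm in the tray frame, away from the cut-off corner. Origin: centre of its underside.
- cap3: White plastic screw cap like the loose one (26 mm across, 16 mm high, 12 g), standing on the tray's floor at the start, its centre below x = 12 mm in the tray frame, away from the cut-off corner. Origin: centre of its underside.
- bottle_a: Squat white plastic bottle, 46 mm across, 85 mm tall; bystander, loose on the bench. Origin: centre of its underside, z up.
- bottle_b: White plastic bottle, 46 mm across, 110 mm tall; bystander, loose on the bench. Origin: centre of its underside, z up.
- bottle_c: White plastic bottle, 46 mm across, 95 mm tall; bystander, loose on the bench. Origin: centre of its underside, z up.
- beaker: Glass beaker, 68 mm across, 85 mm tall; bystander, loose on the bench. Origin: centre of its underside, z up.
- weight: Brass knobbed weight, 38 mm across, 52 mm tall; bystander, loose on the bench. Origin: centre of its underside, z up.

How it is judged:
By the outcome, as a careful person would: the job done as asked, in the order asked, and still so for the second after the job is handed in, while the arm keeps its last pose, push and grip.
It also fails if it takes over 48 s, if anything falls off the work surface, if the arm or the gripper's body presses on something with over 40 N, if the wrist force passes 120 N, or if a joint passes its speed limit or range.

## Working session

There is one attempt and no reset: what is moved stays moved. The work goes in short steps, each a Python script; the robot and the scene stay as the last script left them, time stands still between calls to the robot, and variables do not carry over. Pictures are saved under pics/ and viewed, about 8 in all and at most 12, crops included, and the job is handed in when it is done.

```bash
mkdir -p pics; ls
python3 - <<'E'
from station import arm, snapshot, camera_info
import cv2,numpy as np
a=snapshot("scene");b=snapshot("side")
cv2.imwrite("pics/scene0.png",a);cv2.imwrite("pics/side0.png",b)
for n in("scene","side","wrist"):print(n,camera_info(n))
print(arm.read_eef_rot(),arm.read_tool_pos(),arm.read_time())
E
```

```text
pics
scene {'fx': 364.74810890431655, 'fy': 364.74810890431655, 'cx': 318.95724903771776, 'cy': 198.58922716732306, 'R': array([[-0.65621903,  0.75452981, -0.00783266],
       [ 0.55910354,  0.47923233, -0.67656456],
       [-0.50673446, -0.44835381, -0.73634166]]), 't': array([ 0.42093821, -0.29261671,  1.1960248 ])}
side {'fx': 420.7320174066513, 'fy': 420.7320174066513, 'cx': 312.43262544862284, 'cy': 206.73924636330383, 'R': array([[-9.69104609e-01, -2.46648769e-01, -8.01247139e-04],
       [-1.41359593e-01,  5.58070428e-01, -8.17664273e-01],
       [ 2.02123039e-01, -7.92288951e-01, -5.75694793e-01]]), 't': array([0.5857453 , 0.16910378, 0.81051044])}
wrist {'fx': 333.0221499446583, 'fy': 333.0221499446583, 'cx': 324.11364371017896, 'cy': 210.17777166041805, 'T_tool_cam': array([[ 5.04261325e-04, -3.08848567e-01,  9.51111092e-01,
        -7.11822674e-02],
       [ 9.99999672e-01,  7.58587875e-04, -2.83849473e-04,
        -5.41639306e-04],
       [-6.33834839e-04,  9.51110923e-01,  3.08848848e-01,
        -7.85380587e-02],
       [ 0.00000000e+00,  0.00000000e+00,  0.00000000e+00,
         1.00000000e+00]])}
[ 0.11068174  0.69838483 -0.11236176  0.69812822] [0.20230381 0.61715491 0.30280324] 0.1
```

View pics/scene0.png

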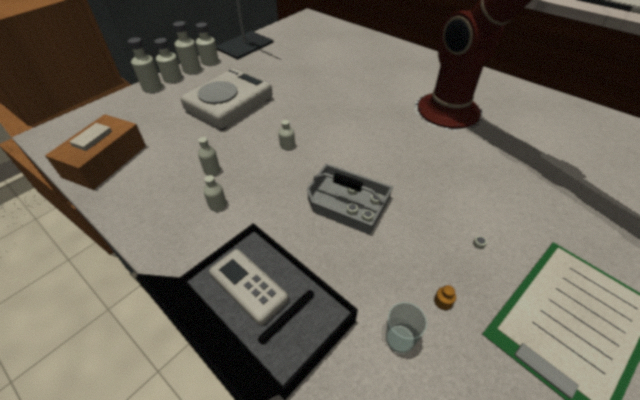

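View pics/side0.png

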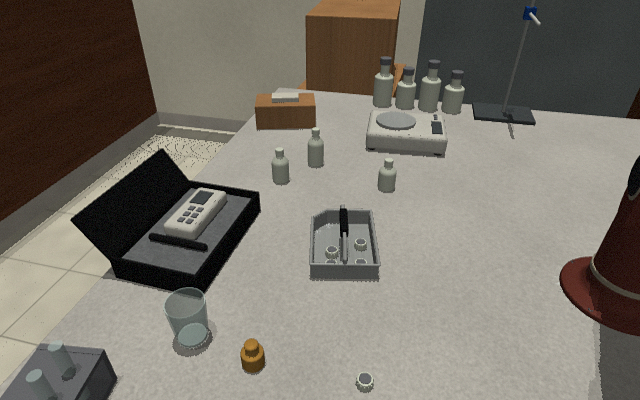

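Scene: tray at about (350,197), black grip (348,181), cut-off corner on the left (312,185), loose cap (480,241). In the side view: tray (344,245), grip (344,220), chamfer upper left (317,213), loose cap (365,381), beaker (188,320), weight (252,356), and bottles behind the tray.

```bash
cat > h.py <<'E'
import numpy as np,cv2
from scipy.spatial.transform import Rotation as Ro
from station import arm,snapshot,camera_info
def pose(name):
    c=camera_info(name)
    if name=="wrist":
        Rt=Ro.from_quat(arm.read_eef_rot()).as_matrix();p=np.array(arm.read_tool_pos());T=c["T_tool_cam"]
        return c,Rt@T[:3,:3],Rt@T[:3,3]+p
    return c,c["R"].T,-c["R"].T@c["t"]
def ray(P,uv):
    c,R,o=P
    return o,R@np.array([(uv[0]-c["cx"])/c["fx"],(uv[1]-c["cy"])/c["fy"],1])
def onz(P,uv,z):
    o,d=ray(P,uv);return o+d*(z-o[2])/d[2]
def tri(P1,a,P2,b):
    o,d=ray(P1,a);p,e=ray(P2,b)
    s=np.linalg.lstsq(np.c_[d,-e],p-o,rcond=None)[0]
    x,y=o+d*s[0],p+e*s[1];return (x+y)/2,np.linalg.norm(x-y)
def project(P,X):
    c,R,o=P;q=R.T@(np.array(X)-o);return np.array([c["fx"]*q[0]/q[2]+c["cx"],c["fy"]*q[1]/q[2]+c["cy"]])
def down(jaw):
    "tool pointing down, jaw axis (tool y) along world angle"
    x=np.array([0,0,-1.]);y=np.array([np.cos(jaw),np.sin(jaw),0]);return Ro.from_matrix(np.c_[x,y,np.cross(x,y)])
E
python3 - <<'E'
from h import *
S,D=pose("scene"),pose("side")
print("cap",onz(S,(480,239.5),.016),onz(D,(365,378),.016))
print("grip",tri(S,(348,181),D,(344,220)))
for n,P,im,box in(("scene",S,"pics/scene0.png",(325,165,372,200)),("side",D,"pics/side0.png",(335,200,352,240))):
    i=cv2.imread(im);x0,y0,x1,y1=box
    m=(i[y0:y1,x0:x1].max(2)<45).astype(np.uint8)
    v,u=np.nonzero(m);c=(u.mean()+x0,v.mean()+y0);print(n,len(u),c,onz(P,c,.072)); 
    w=np.linalg.svd(np.c_[u-u.mean(),v-v.mean()],full_matrices=0)[2][0]
    a=onz(P,c+8*w,.072)-onz(P,c-8*w,.072);print("angle deg",np.degrees(np.arctan2(a[1],a[0])))
for n,a in(("scene weight",(446,300)),("scene beaker",(402,345)),):print(n,onz(S,a,0))
for n,a in(("botA",(387,190)),("b",(281,182)),("c",(316,165)),("weight",(252,367)),("beaker",(193,342)),("chamfer rim",(0,0))):
    print(n,onz(D,a,0))
print("tray chamfer rim side",onz(D,(312,222),.038),onz(D,(325,210),.038),"near corners",onz(D,(309,267),.038),onz(D,(379,265),.038))
E
```

```text
cap [0.44318757 0.3083765  0.016     ] [0.44297211 0.30572642 0.016     ]
grip (array([0.53789242, 0.00142277, 0.07847373]), np.float64(0.005227791173287392))
scene 332 (np.float64(347.96084337349396), np.float64(180.93072289156626)) [5.34975120e-01 2.36535298e-05 7.20000000e-02]
angle deg 102.21610252279929
side 211 (np.float64(343.17535545023696), np.float64(221.56398104265404)) [ 0.53917835 -0.00524866  0.072     ]
angle deg 101.67567345211512
scene weight [0.61687341 0.32016095 0.        ]
scene beaker [0.75258619 0.3016538  0.        ]
botA [ 0.46783025 -0.26394647  0.        ]
b [ 0.75227166 -0.23336447  0.        ]
c [ 0.68222565 -0.34778421  0.        ]
weight [0.62391506 0.32081844 0.        ]
beaker [0.73950647 0.30027241 0.        ]
chamfer rim [ 3.88984474 -2.39305669  0.        ]
tray chamfer rim side [ 0.6132916  -0.03107718  0.038     ] [ 0.59546135 -0.08297167  0.038     ] near corners [0.58314647 0.11054673 0.038     ] [0.45178795 0.07140496 0.038     ]
```

Run:
```python
from h import *
for j in(12,102,-78,-168):
  for p in((.443,.307,.076),(.443,.307,.25),(.54,0,.3),(.54,0,.126)):
    q=arm.ik(p,down(np.radians(j)).as_quat());print(j,p,None if q is None else np.round(q,2))
# final tilt: tray yaw psi, tilt 35 toward 45deg dir
for psi in range(-180,180,30):
  for th in(35,42):
    for r in(.5,.6,.7):
      for z in(.25,.32):
       for s in(1,-1):
        Rz=Ro.from_euler('z',psi,degrees=True);k=Rz.apply([-1,1,0])/2**.5  # rot about k tips +x+y down
        Rt=Ro.from_rotvec(k*np.radians(th))*Rz
        x=Rt.apply([0,0,-1]);y=s*Rt.apply([0,1,0]);R=Ro.from_matrix(np.c_[x,y,np.cross(x,y)])
        q=arm.ik(np.array([r,0,z])-.054*x,R.as_quat())
        if q is not None and th==42: print(psi,s,r,z,np.round(q,2))
```

```text
12 (0.443, 0.307, 0.076) [-0.74  0.78  0.14  1.94 -0.24  0.43 -0.21]
12 (0.443, 0.307, 0.25) [-0.81  0.51  0.25  1.82 -0.17  0.83 -0.27]
12 (0.54, 0, 0.3) [-0.3   0.47  0.39  1.76 -0.21  0.96  0.38]
12 (0.54, 0, 0.126) [-0.18  0.7   0.21  1.92 -0.26  0.55  0.42]
102 (0.443, 0.307, 0.076) [-0.57  0.78 -0.11  1.94  0.19  0.43  0.96]
102 (0.443, 0.307, 0.25) [-0.57  0.51 -0.12  1.81  0.08  0.83  1.06]
102 (0.54, 0, 0.3) [-0.1   0.45  0.09  1.75 -0.05  0.94  1.79]
102 (0.54, 0, 0.126) [ 0.04  0.69 -0.13  1.92  0.16  0.54  1.59]
-78 (0.443, 0.307, 0.076) [-0.91  0.82  0.42  1.95 -0.65  0.51 -1.39]
-78 (0.443, 0.307, 0.25) [-1.06  0.58  0.65  1.83 -0.44  0.88 -1.57]
-78 (0.54, 0, 0.3) [-0.52  0.53  0.74  1.76 -0.42  1.01 -0.97]
-78 (0.54, 0, 0.126) [-0.4   0.76  0.57  1.93 -0.67  0.65 -0.76]
-168 (0.443, 0.307, 0.076) [-0.37  0.82 -0.43  1.93  0.65  0.53  2.1 ]
-168 (0.443, 0.307, 0.25) [-0.29  0.56 -0.54  1.8   0.36  0.88  2.35]
-168 (0.54, 0, 0.3) [-0.7   0.68  1.14  1.77 -0.68  1.14 -2.28]
-168 (0.54, 0, 0.126) [ 0.28  0.74 -0.5   1.91  0.57  0.64  2.77]
-180 1 0.5 0.25 [ 0.18  0.34  0.
[... 6863 characters left out ...]
5 [ 0.78  0.35 -0.89  2.37  2.69  0.19  1.54]
150 -1 0.5 0.25 [ 0.92  0.44 -1.13  2.36  2.2   0.28 -1.1 ]
150 1 0.5 0.32 [-0.07  0.11  0.18  2.27 -1.34  0.26 -0.75]
150 -1 0.5 0.32 [ 0.74  0.15 -0.73  2.25 -0.97  0.12  2.03]
150 1 0.6 0.25 [ 0.6   0.46 -0.75  2.14  2.13  0.13  2.13]
150 -1 0.6 0.25 [ 0.72  0.53 -0.94  2.13  1.86  0.24 -0.72]
150 1 0.6 0.32 [-0.07  0.27  0.18  2.06 -1.19  0.3  -0.94]
150 -1 0.6 0.32 [ 0.1   0.27 -0.04  2.05 -1.05  0.24  2.07]
150 1 0.7 0.25 [ 0.19  0.51 -0.19  1.89 -1.2   0.12 -0.88]
150 -1 0.7 0.25 [ 0.38  0.54 -0.48  1.89  0.63  0.06  0.48]
150 1 0.7 0.32 [-0.2   0.43  0.37  1.82 -1.12  0.42 -1.07]
150 -1 0.7 0.32 [ 0.12  0.41 -0.09  1.81 -0.67  0.27  1.69]
```

```bash
python3 - <<'E'
from h import *
def look(name):
    P=pose("wrist");im=snapshot("wrist");cv2.imwrite(f"pics/{name}.png",im)
    np.save(name+".npy",np.r_[P[1].ravel(),P[2]]);return P,im
q=down(np.radians(102)).as_quat()
arm.move_gripper(.65,40);arm.movep([.52,0,.3],q);P,a=look("w_tray")
print(arm.read_time());arm.movep([.443,.307,.2],q);P,b=look("w_cap");print(arm.read_time(),project(P,[.443,.307,.016]))
cv2.imwrite("pics/w_both.png",np.vstack([a[:,:],b])[:, :][::1])
E
python3 -c "
import cv2;i=cv2.imread('pics/w_both.png');cv2.imwrite('pics/w_both.png',cv2.resize(i,(480,600),interpolation=cv2.INTER_AREA))"
```

```text
3.025
4.3333 [327.66521099 203.95427776]
```

View pics/w_both.png

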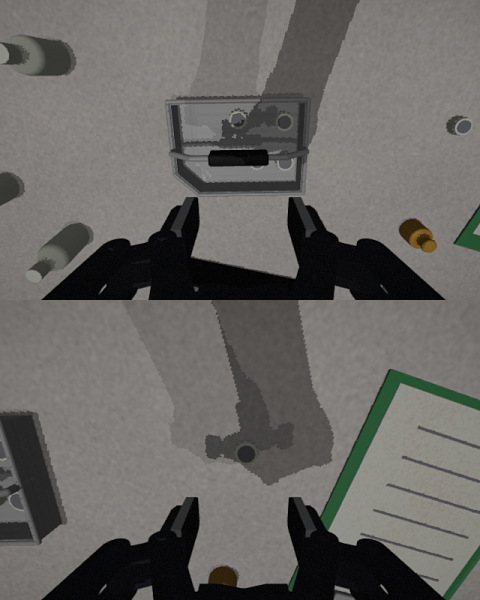

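Top (tray view, scaled 0.75): grip at (238,158), chamfer lower left (190,185), caps at (237,119), (284,122), (257,163), (284,160). Bottom: the loose cap at (246,153) sits exactly where projected. Next I'll refine the tray and grasp the cap.

Run:
```python
from h import *
a=np.load("w_tray.npy");P=(camera_info("wrist"),a[:9].reshape(3,3),a[9:])
i=cv2.imread("pics/w_tray.png");x0,y0,x1,y1=270,190,370,230
m=(i[y0:y1,x0:x1].max(2)<30).astype(np.uint8)
n,l,st,ce=cv2.connectedComponentsWithStats(m);k=1+np.argmax(st[1:,4]);print(st[k]+[x0,y0,0,0,0])
v,u=np.nonzero(l==k);r=cv2.minAreaRect(np.c_[u+x0,v+y0].astype(np.float32));print(r)
c=r[0];p=onz(P,c,.084);print("grip top",p,"at .072",onz(P,c,.072))
bx=cv2.boxPoints(r);print([np.round(onz(P,b,.084),4) for b in bx])
rim=[(219,135),(411,129),(402,255)]  # rim corners seen
for q in rim: print("rim",onz(P,q,.038))
o=onz(P,c,.078)[:2];X=np.array([np.cos(np.radians(-78)),np.sin(np.radians(-78))]);Y=np.array([-X[1],X[0]])
for q in((316,157),(379,161),(343,217),(379,212)):
    d=onz(P,q,.02)[:2]-o;print("cap tray xy",d@X,d@Y)
# grasp cap
q=down(np.radians(102)).as_quat()
arm.line_to([.443,.307,.0765],.2);print(arm.read_ft_force())
arm.move_gripper(0,40);print("open",arm.read_opening(),arm.read_ft_force())
arm.line_to([.443,.307,.2],.25);print(arm.read_opening(),arm.read_time())
```

```text
[ 278  199   80   23 1606]
((317.46710205078125, 210.05990600585938), (20.94614028930664, 79.1920166015625), 89.02897644042969)
grip top [ 0.5354573  -0.00252356  0.084     ] at .072 [ 0.5393147 -0.0019464  0.072    ]
[array([ 0.5339, -0.0393,  0.084 ]), array([0.5177, 0.0299, 0.084 ]), array([0.537, 0.035, 0.084]), array([ 0.5536, -0.0356,  0.084 ])]
rim [ 0.49483066 -0.11043078  0.038     ]
rim [0.44976742 0.07185518 0.038     ]
rim [0.5815767  0.10121281 0.038     ]
cap tray xy 0.0024746855306490554 -0.03997225392107185
cap tray xy -0.06415495411248323 -0.035900163140295864
cap tray xy -0.027318501313266227 0.026894181983680883
cap tray xy -0.06718675232502806 0.020924619547741302
[ 0.21614527  0.68695166 -0.826223  ]
open 0.2845900739497825 [-0.11948305 -0.68326598  6.66316021]
0.2784162826397018 6.125
```

Run:
```python
from h import *
q=down(np.radians(103)).as_quat()
arm.movep([.5195,-.0584,.2],q);print(arm.read_opening())
arm.line_to([.5195,-.0584,.094],.15);print(arm.read_ft_force(),arm.read_opening())
arm.move_gripper(.42,40);arm.pause(.2)
arm.line_to([.5195,-.0584,.2],.2)
arm.move_gripper(.65,40)
arm.movep([.50,0,.26],q);P=pose("wrist");im=snapshot("wrist");s=snapshot("side")
np.save("w2.npy",np.r_[P[1].ravel(),P[2]]);cv2.imwrite("pics/w2.png",im);print(arm.read_time())
cv2.imwrite("pics/w2v.png",np.hstack([im[80:300,180:460],cv2.resize(s[190:300,280:420],None,fx=2,fy=2)]))
```

```text
0.28077116171829597
[-0.12113827 -0.54391806 -0.31898375] 0.2830924642479886
10.3917
```

View pics/w2v.png

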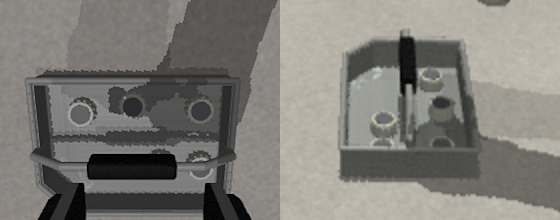

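The wrist crop shows the placed cap standing in the tray at (82,115), upright; the side crop also shows the caps inside. I'll re-measure the grip and grasp it.

Run:
```python
from h import *
a=np.load("w2.npy");P=(camera_info("wrist"),a[:9].reshape(3,3),a[9:])
i=cv2.imread("pics/w2.png");x0,y0,x1,y1=262,225,365,266
m=(i[y0:y1,x0:x1].max(2)<30).astype(np.uint8)
n,l,st,ce=cv2.connectedComponentsWithStats(m);k=1+np.argmax(st[1:,4])
v,u=np.nonzero(l==k);r=cv2.minAreaRect(np.c_[u+x0,v+y0].astype(np.float32));print(r)
g=onz(P,r[0],.08);b=cv2.boxPoints(r);L=sorted(b,key=lambda t:t[0]);f=onz(P,(L[2]+L[3])/2,.08)-onz(P,(L[0]+L[1])/2,.08)
print(g,np.degrees(np.arctan2(-f[1],-f[0])),np.linalg.norm(f))
gx,gy=.5375,-.003
if np.hypot(g[0]-gx,g[1]-gy)<.008: gx,gy=(g[0]+gx)/2,(g[1]+gy)/2
else: raise SystemExit("disagree")
q=down(np.radians(13)).as_quat()
arm.movep([gx,gy,.2],q);arm.line_to([gx,gy,.125],.12);print(arm.read_ft_force())
arm.move_gripper(0,110);print(arm.read_opening(),arm.read_ft_force())
arm.line_to([gx,gy,.145],.08);arm.pause(.2);print(arm.read_ft_force(),arm.read_wrist_torque(),arm.read_opening(),gx,gy)
im=snapshot("side");cv2.imwrite("pics/lift.png",cv2.resize(im[120:320,240:440],None,fx=2.5,fy=2.5));print(arm.read_time())
```

```text
((311.5, 246.0), (24.0, 89.0), 90.0)
[ 0.5358022  -0.00252997  0.08      ] -76.82681429381941 0.07332317030953296
[-0.01378361  0.90564432 -0.36646609]
0.16781321180623093 [0.54570231 0.55488946 6.40680655]
[-0.74312734  1.30008605 -5.95198714] [-0.11875449 -0.07996765 -0.00623457] 0.17386763417421663 0.5366511009736006 -0.002764984304466179
13.3917
```

View pics/lift.png

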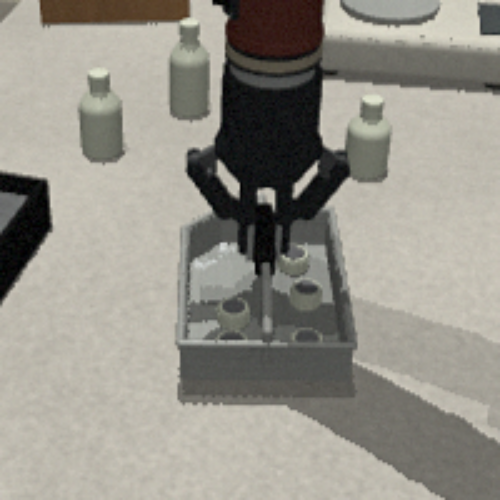

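The tray is held level and clear of the bench with five caps visible. Next: raise it and tilt.

```bash
cat >> h.py <<'E'
def tilt(th,G=(.505,-.003,.29),psi=-77):
    "TCP pose with grip at G, tray yaw psi, leaning th deg towards its +x+y corner"
    Rz=Ro.from_euler('z',psi,degrees=True)
    Rt=Ro.from_rotvec(Rz.apply([-1,1,0])/2**.5*np.radians(th))*Rz
    x=Rt.apply([0,0,-1]);y=Rt.apply([0,1,0])
    return np.array(G)-.054*x,Ro.from_matrix(np.c_[x,y,np.cross(x,y)]).as_quat()
E
python3 - <<'E'
from h import *
p,q=tilt(0);arm.line_to(p,.15,ori=q)
for th in(12,24,35):
    p,q=tilt(th);arm.line_to(p,.05,ori=q)
arm.pause(1);print(arm.read_time(),arm.read_opening(),arm.read_ft_force(),arm.read_wrist_torque())
d=snapshot("side");s=snapshot("scene");w=snapshot("wrist")
for n,P in(("side",pose("side")),("scene",pose("scene"))):print(project(P,[.505,0,.25]))
cv2.imwrite("pics/t1.png",np.hstack([cv2.resize(d[60:260,220:420],None,fx=2,fy=2),cv2.resize(s[70:270,240:440],None,fx=2,fy=2)]))
cv2.imwrite("pics/t1w.png",w)
E
```

```text
16.9917 0.1711952424485344 [-0.86852682 -0.59918358 -6.0998172 ] [-0.71895388 -1.18338178 -0.01201746]
[365.05959858 148.33669831]
[361.21446661 112.03323262]
```

View pics/t1.png

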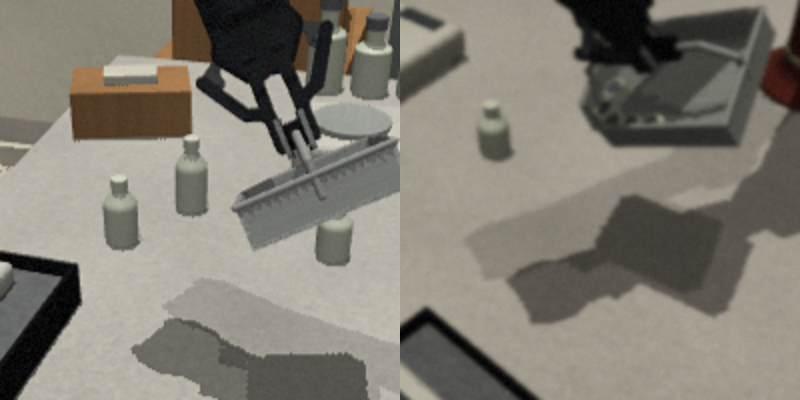

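View pics/t1w.png

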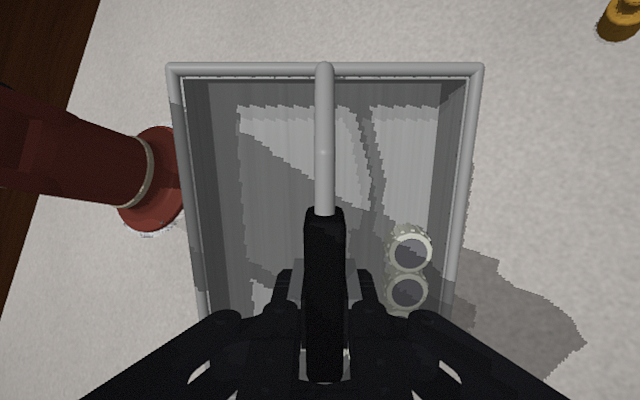

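The wrist view shows two caps at (411,252) and (408,290) along the +y wall, with the rest towards the corner. The scene view shows caps near the chamfer. I'll compute the tray-frame distances.

```bash
cat >> h.py <<'E'
def trayframe():
    T=Ro.from_quat(arm.read_eef_rot()).as_matrix();g=np.array(arm.read_tool_pos())+.054*T[:,0]
    Y=T[:,1];Z=-T[:,0];R=np.c_[np.cross(Y,Z),Y,Z];return R,g-R@[0,0,.073]
def ontray(P,uv,z):
    R,o=trayframe();c,d=ray(P,uv);c=R.T@(c-o);d=R.T@d;return c+d*(z-c[2])/d[2]
E
python3 - <<'E'
from h import *
P=pose("wrist")
for u in((411,252),(408,292)):
    t=ontray(P,u,.02);print(t,np.hypot(t[0]-.073,t[1]-.048))
print("check rim corner",ontray(P,(482,68),.038))
R,o=trayframe();S=pose("scene")
for n,X in(("corner",(.073,.048,.004)),("rim chamfer a",(.06,.067,.038)),("b",(.092,.035,.038))):print(n,project(S,R@X+o))
s=snapshot("scene");cv2.imwrite("pics/s2.png",cv2.resize(s[80:150,325:430],None,fx=7,fy=7,interpolation=cv2.INTER_CUBIC))
E
```

```text
[0.00489189 0.05071575 0.02      ] 0.06816223508316355
[0.03175783 0.05105317 0.02      ] 0.04135503357961143
check rim corner [-0.09332793  0.06988955  0.038     ]
corner [342.09442763 134.66563954]
rim chamfer a [335.8851429  133.31530065]
b [329.26198779 121.25449306]
```

View pics/s2.png

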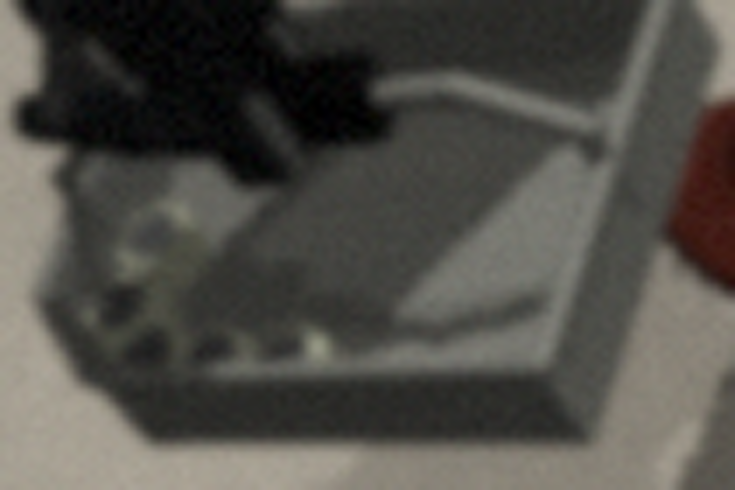

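All five caps are visible (crop px): (280,345), (215,345), (145,345), (120,300), (160,235), in a contiguous bunch round the chamfer. I'll check distances and that they are at rest.

Run:
```python
from h import *
S=pose("scene")
s=[snapshot("scene")];arm.pause(.5);s.append(snapshot("scene"))
for u in((280,345),(215,345),(145,345),(120,300),(160,235)):
    t=ontray(S,(325+(u[0]+.5)/7,80+(u[1]+.5)/7),.02);print(np.round(t*1000),round(1000*np.hypot(t[0]-.073,t[1]-.048)))
o=cv2.imread("pics/t1w.png");w=snapshot("wrist")
print("moved px",(cv2.absdiff(s[0],s[1])[90:145,325:400].max(2)>40).sum(),(cv2.absdiff(o,w)[220:315,370:450].max(2)>40).sum(),arm.read_time(),arm.read_opening())
a=cv2.imread("pics/side0.png");d=snapshot("side")
for n,(x,y) in dict(b=(281,167),c=(316,148),weight=(252,356),beaker=(188,320),a=(387,176)).items():
    k=cv2.absdiff(a,d)[y-28:y+28,x-22:x+22].max(2);print(n,(k>60).sum())
```

```text
[ 4. 47. 20.] 69
[27. 46. 20.] 46
[54. 45. 20.] 19
[71. 28. 20.] 20
[65.  4. 20.] 45
moved px 0 1 17.8417 0.17281356605550777
b 0
c 4
weight 0
beaker 0
a 220
```

Run:
```python
from h import *
from station import ticket
a=cv2.imread("pics/scene0.png");d=snapshot("scene");print((cv2.absdiff(a,d)[118:154,274:300].max(2)>60).sum())
ticket.finish_job()
```

```text
0
the job is handed in; nothing more can be done
```

The job is handed in, at about 18 s on the robot's clock: the tray is held up by its handle and tilted 35° towards the cut-off corner, with all five caps bunched there.

- **Loose cap:** I gripped it on the bench and dropped it from a small height into the empty end of the tray. It landed upright.
- **Lift:** I gripped the handle bar at 110 N. The grip opening read 0.17 throughout, so the tray has not slipped.
- **Caps:** measured from the scene camera, they lie 69, 46, 19, 20 and 45 mm from the corner point, inside the 80 mm limit. Two pictures 0.5 s apart showed no movement in the tray corner.
- **Bystanders:** before and after pictures show no change for the weight, beaker and bottles.
- **One check disagreed:** in the side view, bottle_a's image changed because the raised tray partly hides it. The unobstructed scene view showed no change there.

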